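# Gauge the cell holders and sort them

### The job

Take the plug gauge from its stand and try it in the bore of every grey cell-holder block on the blue mat, one after another from the robot's left to its right: push it gently down until its shoulder sits on the block or until it stops short, and never force it. Then stand the gauge upright again, fully seated in the tapered socket of its stand, and put each block that it passed into the green tray and each one that stopped it into the red tray, all on the tray floor and none stacked. Leave the battery pack, the pliers and the jar where they are.

Things in the scene. Friction and masses are not known exactly. Their poses are not given: they have to be found in the camera images.
- gauge_grip (a point): plug gauge, 126 mm tall, standing in its stand at the start: this point is on its axis half-way up its green round handle (24 mm across, 60 mm long, top end 30 mm above this point, 250 g in all). Below the handle comes a steel taper, 55 mm across at its top (30 mm below this point), 33 mm at its bottom (56 mm below), then a flat shoulder and the plug: 26 mm across, 40 mm long, its end 96 mm below this point, its end chamfered to 22.5 mm. z is along the axis, up
- gauge_tip (a point): centre of the plug gauge's lower end, 96 mm below gauge_grip; z is along the gauge's axis, up
- stand: fixed gauge stand, 76 mm high: a 100 x 100 x 8 mm steel plate with an aluminium tapered socket on three posts, its opening, which matches the gauge's taper and is open right through, from 50 to 76 mm above the bench (33 mm wide below, 55 mm at the top). Origin under the socket's axis at bench level, z up. With the gauge fully seated, gauge_tip is about 10 mm and gauge_grip about 106 mm above the origin
- pass_tray: fixed green tray, 170 x 170 mm outside, walls 4 mm thick and 16 mm high, floor 4 mm thick; origin under its centre at bench level, x and y along its sides
- reject_tray: fixed red tray, same sizes, origin and axes as the green one
- battery_pack: bystander: blue battery pack of bare cells, 62 x 146 x 66 mm, loose; origin under its centre
- pliers: bystander: red-handled pliers lying flat, about 150 mm long, loose; origin on the bench at the pivot
- screw_jar: bystander: amber jar with black lid, 64 mm across, 85 mm high, loose; origin under its centre
- block_1p (a point): grey cell-holder block, first place from the robot's left on the blue mat (there is 1p or 1q or neither; 3 or 4 blocks in all; letters are no clue). 46 x 46 x 50 mm high, 70 to 120 g, loose. This point: its centre, 25 mm below the top; x, y square to its sides. 28.5 mm bore down the middle: in a good block right through, in a bad one only 14 mm deep, then 21 mm
- block_1q (a point): grey cell-holder block, first place from the robot's left on the blue mat (there is 1p or 1q or neither; 3 or 4 blocks in all; letters are no clue). 46 x 46 x 50 mm high, 70 to 120 g, loose. This point: its centre, 25 mm below the top; x, y square to its sides. 28.5 mm bore down the middle: in a good block right through, in a bad one only 14 mm deep, then 21 mm
- block_2p (a point): grey cell-holder block, second place from the robot's left on the blue mat (there is 2p or 2q or neither; 3 or 4 blocks in all; letters are no clue). 46 x 46 x 50 mm high, 70 to 120 g, loose. This point: its centre, 25 mm below the top; x, y square to its sides. 28.5 mm bore down the middle: in a good block right through, in a bad one only 14 mm deep, then 21 mm
- block_2q (a point): grey cell-holder block, second place from the robot's left on the blue mat (there is 2p or 2q or neither; 3 or 4 blocks in all; letters are no clue). 46 x 46 x 50 mm high, 70 to 120 g, loose. This point: its centre, 25 mm below the top; x, y square to its sides. 28.5 mm bore down the middle: in a good block right through, in a bad one only 14 mm deep, then 21 mm
- block_3p (a point): grey cell-holder block, third place from the robot's left on the blue mat (there is 3p or 3q or neither; 3 or 4 blocks in all; letters are no clue). 46 x 46 x 50 mm high, 70 to 120 g, loose. This point: its centre, 25 mm below the top; x, y square to its sides. 28.5 mm bore down the middle: in a good block right through, in a bad one only 14 mm deep, then 21 mm
- block_3q (a point): grey cell-holder block, third place from the robot's left on the blue mat (there is 3p or 3q or neither; 3 or 4 blocks in all; letters are no clue). 46 x 46 x 50 mm high, 70 to 120 g, loose. This point: its centre, 25 mm below the top; x, y square to its sides. 28.5 mm bore down the middle: in a good block right through, in a bad one only 14 mm deep, then 21 mm
- block_4p (a point): grey cell-holder block, fourth place from the robot's left on the blue mat (there is 4p or 4q or neither; 3 or 4 blocks in all; letters are no clue). 46 x 46 x 50 mm high, 70 to 120 g, loose. This point: its centre, 25 mm below the top; x, y square to its sides. 28.5 mm bore down the middle: in a good block right through, in a bad one only 14 mm deep, then 21 mm
- block_4q (a point): grey cell-holder block, fourth place from the robot's left on the blue mat (there is 4p or 4q or neither; 3 or 4 blocks in all; letters are no clue). 46 x 46 x 50 mm high, 70 to 120 g, loose. This point: its centre, 25 mm below the top; x, y square to its sides. 28.5 mm bore down the middle: in a good block right through, in a bad one only 14 mm deep, then 21 mm
Not all that is in view belongs to the job. What is shaped like the part that bears block_1q but turquoise is not meant.

How it is judged:
By the outcome, as a careful person would: the job done as asked, in the order asked, and still so for the second after the job is handed in, with the robot touching nothing.
Of b1p, b1q only 1 to 1 are there at a start; the rules pass over those that are not, and their reading is None.
Of b2p, b2q only 1 to 1 are there at a start; the rules pass over those that are not, and their reading is None.
Of b3p, b3q only 1 to 1 are there at a start; the rules pass over those that are not, and their reading is None.
Of b4p, b4q only 1 to 1 are there at a start; the rules pass over those that are not, and their reading is None.
Of b1p, b1q, b2p, b2q, b3p, b3q, b4p, b4q only 7 to 7 are there at a start; the rules pass over those that are not, and their reading is None.
At some moment in a run one of b1p, b1q, b2p, b2q, b3p, b3q, b4p, b4q may be knocked a few centimetres aside while the robot is not near it.
It also fails if it takes over 210 s, if anything falls off the work surface, if the arm or the gripper's body presses on something with over 40 N, if the wrist force passes 120 N, or if a joint passes its speed limit or range.

### The arm

A 7-joint arm with a two-finger parallel gripper is mounted at the origin on the work surface. World frame = base frame: x ahead of the robot, y to its left, z up, the work surface at z = 0. Lengths are in m, angles in rad, forces in N, time in s.
With the tool pointing down it reaches from about 0.4 to 0.85 m from the base axis. Payload 4.5 kg.
Tool frame: the origin (TCP) lies on the centre line of the jaws, within the pads' length; the fingertips stand 8 mm ahead of it and the grasp point (between the pads) lies 11 mm behind it; z points along the fingers, x is the direction in which the jaws open and shut, and the axes are right-handed (so a half turn about z gives the same grasp; the last joint's range is limited). The gripper opens to 88 mm and grips with 3 to 60 N. Pads are 18 mm wide; open, the fingers measure 123 mm over their backs; the gripper's body (75 mm by 187 mm) begins 45 mm behind the grasp point.
Start: joints at [-1.077, 0.689, -0.195, 1.565, 0.157, 0.902, -0.215], TCP at [0.277, 0.56, 0.247] pointing down, gripper open.
Joint ranges: [-3.01, 3.01], [-0.46, 2.08], [-1.47, 1.51], [0.13, 2.56], [-1, 4.14], [0.04, 2.09], [-2.66, 2.66]. Speed limits (rad/s): [2.57, 2.57, 3.14, 3.14, 3.14, 3.14, 3.14].

### API

Orientations are given as a unit quaternion [x, y, z, w].
In Python, from plant import r gives the robot as it stands.
- The arm moves only by the shell command python3 -m pendant 'ROWS' [FORCE]. ROWS is JSON, a list of rows, each a list of 3 entries, a list of its own where there are three numbers: the turn, a rotation vector about the tool's x, y, z in rad, then the shift along the tool's x, y, z in m, then the opening, from 0 (shut) to 1 (fully open). In form: [[[wx, wy, wz], [tx, ty, tz], claw], ...]. A call has 1 to 10 rows; each row is the pose to reach, as a shift and turn from the pose commanded when the call began, along the tool's axes at that moment; what a row does not reach only later rows make up. A row lasts 1/10 s, in which the tool goes at most 50 mm and 8.59 degrees, less where a joint would pass 70% of its speed; a pose out of reach is approached as far as the arm can. A call with a gripper value outside its range is refused whole. The fingers move at their own pace and stop on an object; FORCE is the grip in N (left out, the last holds). Time passes only in rows, so rows that repeat a pose let the fingers close. It gives the time, the measured TCP pose, the force and the opening at its end, in the units of the state.
- r.get_state(): the state, without advancing time (a new reading comes with each control period).
- r.snapshot(name): name is "side" or "top" or "wrist"; returns a dict with "image" (400x640x3 uint8, red, green, blue), "mtx" (3x3 intrinsics, pixels), "dist" ([k1, k2, p1, p2, k3] as OpenCV has them; the pictures are not rectified), "R" (3x3) and "t" (3): a world point X has camera coordinates R X + t; the wrist camera has in their place "T_tool_cam" (4x4, takes a point from camera to tool coordinates, whose origin is the TCP and whose axes are the tool frame's). Camera axes: x right, y down, z forward; pixel columns grow to the right and rows downward; lengths in m; the calibration is good to about 2 mm. A picture is of the moment at which its call begins: read the wrist's pose just before it. There is no depth.
- r.finish_job(): hands the job in, once; it reports no verdict.
The state is a dict: "clock": time; "q": joint angles; "qd": joint speeds; "joint_torque": joint torques, N m; "tool_pos": TCP position; "eef_rot": TCP orientation; "contact_force": force on the tool from outside, world axes, zero at the start; "moment": the same for the moment, N m; "opening": opening from 0.0 (shut) to 1.0 (fully open).
Only numpy, scipy, OpenCV 4.12 (cv2) and the standard library are available. Lean on these libraries where they do the work, as an engineer would, in place of code of your own. Each camera call takes 0.05 s, during which the arm holds its last target. There are 200 camera calls.

## Working session

There is one attempt and no reset: what is moved stays moved. The work goes in short steps, Python scripts to look and compute and a shell command to move; the robot and the scene stay as the last step left them, time stands still between calls to the robot, and variables do not carry over. Pictures are saved under pics/ and viewed, about 12 in all and at most 16, crops included, and the job is handed in when it is done.

```bash
ls; mkdir -p pics; cat > h.py <<'E'
import numpy as np, cv2, json
from scipy.spatial.transform import Rotation as Ro
from plant import r
def snap(name,save=None):
    s=r.get_state(); d=r.snapshot(name)
    if 'T_tool_cam' in d:
        T=np.eye(4);T[:3,:3]=Ro.from_quat(s['eef_rot']).as_matrix();T[:3,3]=s['tool_pos']
        W=T@np.array(d['T_tool_cam']); d['R']=W[:3,:3].T; d['t']=-W[:3,:3].T@W[:3,3]
    d['R']=np.array(d['R']);d['t']=np.array(d['t']).ravel();d['mtx']=np.array(d['mtx'],float);d['dist']=np.array(d['dist'],float)
    if save: cv2.imwrite('pics/'+save+'.png',d['image'][:,:,::-1])
    return d
def ray(d,uv):
    p=cv2.undistortPoints(np.array(uv,float).reshape(-1,1,2),d['mtx'],d['dist']).reshape(-1,2)
    v=np.c_[p,np.ones(len(p))]@d['R']
    return -d['R'].T@d['t'],v
def onz(d,uv,z):
    c,v=ray(d,uv); return c+v*((z-c[2])/v[:,2])[:,None]
def proj(d,X):
    return cv2.projectPoints(np.array(X,float).reshape(-1,3),cv2.Rodrigues(d['R'])[0],d['t'],d['mtx'],d['dist'])[0].reshape(-1,2)
def tri(d1,u1,d2,u2):
    c1,v1=ray(d1,u1);c2,v2=ray(d2,u2);v1=v1[0];v2=v2[0]
    a=np.linalg.lstsq(np.c_[v1,-v2],c2-c1,rcond=None)[0]
    p,q=c1+a[0]*v1,c2+a[1]*v2
    return (p+q)/2,np.linalg.norm(p-q)
def st():
    s=r.get_state();R=Ro.from_quat(s['eef_rot']).as_matrix()
    print('t',round(s['clock'],2),'pos',np.round(s['tool_pos'],4),'open',round(s['opening'],3),'F',np.round(s['contact_force'],2));print(np.round(R,3));return s,R
def shift(target):
    s=r.get_state();return Ro.from_quat(s['eef_rot']).as_matrix().T@(np.array(target)-s['tool_pos'])
E
python3 - <<'E'
from h import *
s,R=st()
for n in ('top','side','wrist'):
    d=snap(n,n+'0'); print(n,np.round(-d['R'].T@d['t'],3),np.round(d['R'],2).tolist(),d['mtx'][0,0])
E
```

```text
pics
t 0.0 pos [0.2771 0.5595 0.2459] open 1.001 F [ 0.24 -0.53 -0.25]
[[ 0.444  0.896 -0.001]
 [ 0.896 -0.444 -0.002]
 [-0.002  0.    -1.   ]]
top [ 0.316 -0.02   1.353] [[-0.01, -1.0, -0.02], [-0.98, 0.01, -0.19], [0.19, 0.02, -0.98]] 427.0047429632625
side [ 0.493 -0.808  0.725] [[1.0, -0.09, 0.0], [-0.05, -0.62, -0.78], [0.07, 0.78, -0.62]] 374.6111086575013
wrist [0.214 0.591 0.384] [[0.44, 0.9, -0.0], [0.86, -0.43, 0.27], [0.24, -0.12, -0.96]] 297.822758614964
```

View pics/top0.png

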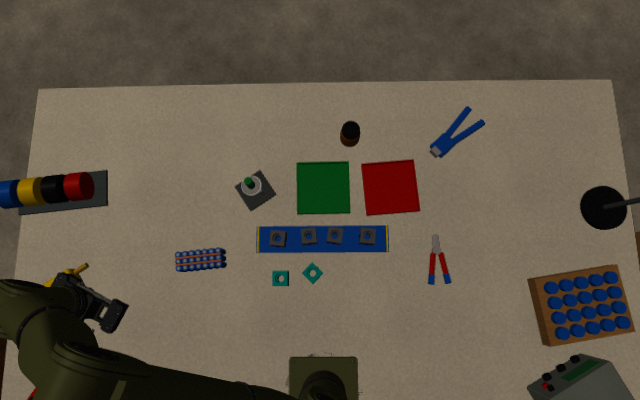

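View pics/side0.png

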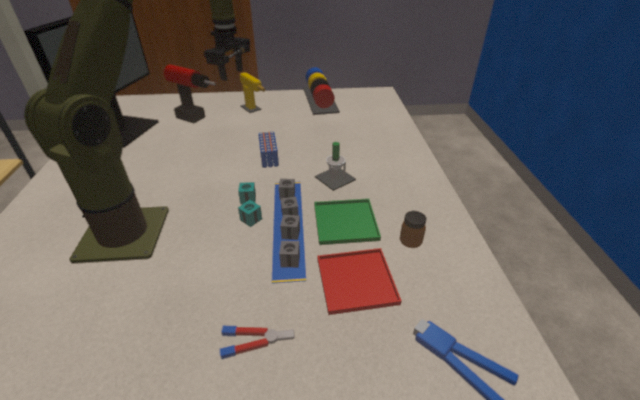

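```bash
python3 - <<'E'
from h import *
a=cv2.imread('pics/top0.png');b=cv2.imread('pics/side0.png')
c=cv2.resize(a[150:300,220:420],None,fx=4,fy=4,interpolation=2)[:600,:800]
cv2.imwrite('pics/c1.png',c)
cv2.imwrite('pics/c2.png',cv2.resize(b[125:315,225:405],None,fx=3.1,fy=3.1,interpolation=2))
dt=snap('top');ds=snap('side')
def blobs(im,lo,hi,mn):
    h=cv2.cvtColor(im,cv2.COLOR_RGB2HSV);m=cv2.inRange(h,lo,hi)
    n,l,s,c=cv2.connectedComponentsWithStats(m);return [(s[i].tolist(),c[i].round(1).tolist(),l==i) for i in range(1,n) if s[i,4]>mn]
for nm,d in(('top',dt),('side',ds)):
  for col,lo,hi in(('green',(50,120,40),(75,255,255)),('red',(0,170,80),(6,255,255))):
    for s,c,m in blobs(d['image'],lo,hi,30):
        k=cv2.findContours(m.astype(np.uint8),0,2)[0][0]; q=cv2.boxPoints(cv2.minAreaRect(k))
        print(nm,col,s,c,np.round(onz(d,q,0.016)[:,:2],3).tolist() if s[4]>1500 else '')
E
```

```text
top green [297, 162, 53, 52, 2684] [322.7, 187.6] [[0.71, 0.079], [0.708, -0.09], [0.54, -0.086], [0.541, 0.079]]
top green [244, 178, 8, 7, 43] [247.6, 180.8] 
top green [570, 362, 30, 20, 51] [584.5, 371.7] 
top red [361, 160, 59, 55, 2610] [389.9, 187.8] [[0.7, -0.128], [0.713, -0.305], [0.547, -0.31], [0.534, -0.137]]
top red [63, 172, 19, 20, 262] [71.5, 181.9] 
top red [429, 253, 6, 21, 100] [431.8, 263.2] 
top red [439, 253, 9, 21, 103] [442.8, 263.2] 
top red [27, 388, 10, 12, 31] [32.5, 393.0] 
side green [316, 203, 58, 38, 1490] [341.1, 220.3] 
side red [164, 64, 31, 20, 348] [178.1, 72.3] 
side red [314, 84, 16, 10, 82] [321.5, 87.9] 
side red [319, 252, 80, 59, 3436] [356.0, 280.7] [[0.536, -0.154], [0.725, -0.129], [0.707, -0.3], [0.544, -0.317]]
side red [237, 328, 29, 5, 84] [250.7, 329.8] 
side red [236, 340, 31, 10, 95] [250.5, 344.5]
```

View pics/c1.png

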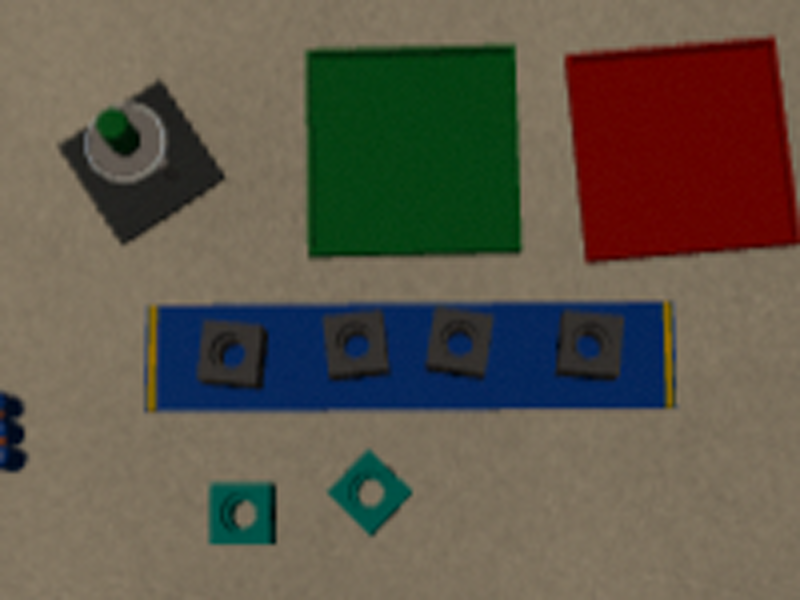

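View pics/c2.png

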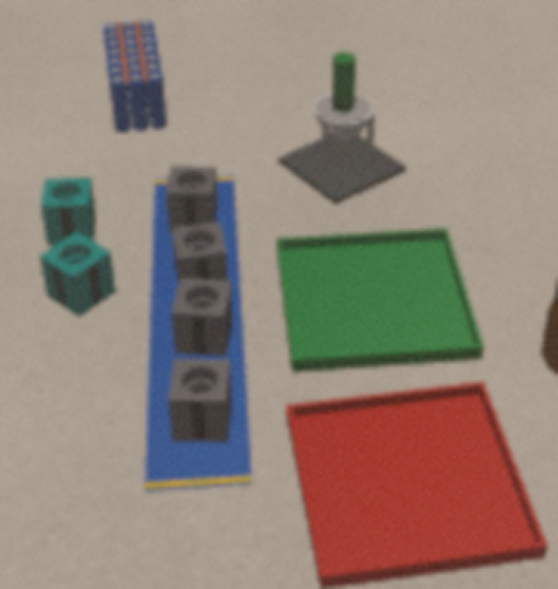

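Four grey blocks sit on the mat: top-view pixels (277,238), (309,235), (335,234) and (367,235). These fit the description. The two turquoise ones at (280,278) and (313,273) are off the mat and not meant, as the enlarged crops confirm. The gauge handle top is at (248,180).

```bash
python3 - <<'E'
from h import *
dt=snap('top');ds=snap('side')
for n,u,v in(('handle',(248,180.5),(336,143.7)),('b1',(277.5,237.5),(286.6,182.4)),('b2',(308.7,235),(289.2,202.1)),('b3',(335,234.5),(290.2,220.8)),('b4',(367.2,235.2),(289.2,246.9)),('socket rim',(251,185.5),(336,161))):
    p,e=tri(dt,u,ds,v); print(n,p.round(3),round(e,4),'plane .052',onz(dt,[u],.052)[0].round(3))
s,R=st(); print(s['q'])
print('to above gauge',shift([0.62,0.22,0.30]))
E
```

```text
handle [0.621 0.216 0.132] 0.0001 plane .052 [0.641 0.231 0.052]
b1 [0.46  0.136 0.05 ] 0.0002 plane .052 [0.46  0.136 0.052]
b2 [0.467 0.04  0.048] 0.0003 plane .052 [0.467 0.04  0.052]
b3 [ 0.468 -0.041  0.047] 0.0003 plane .052 [ 0.468 -0.041  0.052]
b4 [ 0.465 -0.139  0.048] 0.0007 plane .052 [ 0.464 -0.139  0.052]
socket rim [0.622 0.219 0.066] 0.0012 plane .052 [0.624 0.221 0.052]
t 0.35 pos [0.2773 0.56   0.2465] open 1.004 F [-0.45  1.   -0.18]
[[ 0.444  0.896 -0.   ]
 [ 0.896 -0.444 -0.   ]
 [-0.     0.    -1.   ]]
[-1.07716747  0.68934291 -0.1945603   1.56551331  0.15729274  0.9024829
 -0.21509773]
to above gauge [-0.15261554  0.45796481 -0.05340208]
```

```bash
python3 -m pendant '[[[0,0,1.11],[-0.153,0.458,-0.03],1],[[0,0,1.11],[-0.153,0.458,-0.03],1],[[0,0,1.11],[-0.153,0.458,-0.03],1],[[0,0,1.11],[-0.153,0.458,-0.03],1],[[0,0,1.11],[-0.153,0.458,-0.03],1],[[0,0,1.11],[-0.153,0.458,-0.03],1],[[0,0,1.11],[-0.153,0.458,-0.03],1],[[0,0,1.11],[-0.153,0.458,-0.03],1],[[0,0,1.11],[-0.153,0.458,-0.03],1],[[0,0,1.11],[-0.153,0.458,-0.03],1]]' 20
python3 -m pendant '[[[0,0,0],[0,0,0],1],[[0,0,0],[0,0,0],1],[[0,0,0],[0,0,0],1]]'
python3 - <<'E'
from h import *
st(); d=snap('wrist','w1')
h=cv2.cvtColor(d['image'],cv2.COLOR_RGB2HSV);m=cv2.inRange(h,(50,90,30),(80,255,255))
n,l,s,c=cv2.connectedComponentsWithStats(m);print([(s[i],c[i]) for i in range(1,n) if s[i,4]>100])
print(proj(d,[[.621,.216,.136],[.621,.218,.076],[.621,.218,0.106]]))
E
```

```text
clock: 1.35
tool_pos: [0.6225, 0.2156, 0.277]
eef_rot: [1.0, -0.001, 0.001, 0.001]
contact_force: [-1.2, -0.5, 0.0]
opening: 1.002
clock: 1.65
tool_pos: [0.6186, 0.2217, 0.2764]
eef_rot: [1.0, 0.002, -0.001, -0.001]
contact_force: [-0.8, 0.6, 0.1]
opening: 1.001
t 1.65 pos [0.6186 0.2217 0.2764] open 1.001 F [-0.76  0.61  0.11]
[[ 1.     0.003 -0.001]
 [ 0.003 -1.     0.001]
 [-0.001 -0.001 -1.   ]]
[(array([309, 181,  23,  31, 487], dtype=int32), array([320.52772074, 197.82135524])), (array([ 267,  265,  113,   27, 2952], dtype=int32), array([323.30149051, 278.22628726])), (array([ 270,  324,  107,   40, 3591], dtype=int32), array([321.75522139, 340.54915065]))]
[[322.25231171 202.03009836]
 [321.75112275 186.7850413 ]
 [321.98588958 192.80608606]]
```

View pics/w1.png

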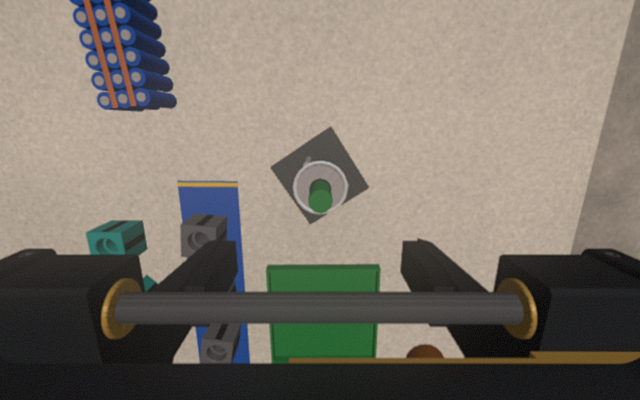

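```bash
python3 -m pendant '[[[0,0,0],[0.001,0.005,0.05],1],[[0,0,0],[0.001,0.005,0.09],1],[[0,0,0],[0.001,0.005,0.13],1],[[0,0,0],[0.001,0.005,0.16],1],[[0,0,0],[0.001,0.005,0.181],1],[[0,0,0],[0.001,0.005,0.181],1],[[0,0,0],[0.001,0.005,0.181],1]]' 35
python3 -m pendant '[[[0,0,0],[0,0,0],0],[[0,0,0],[0,0,0],0],[[0,0,0],[0,0,0],0],[[0,0,0],[0,0,0],0],[[0,0,0],[0,0,0],0],[[0,0,0],[0,0,0],0],[[0,0,0],[0,0,0],0]]' 35
python3 -c "
from h import *
st();snap('side','s2')
d=snap('wrist','w2')"
```

```text
clock: 2.4
tool_pos: [0.6205, 0.2161, 0.0962]
eef_rot: [1.0, 0.001, -0.0, -0.0]
contact_force: [0.1, -0.8, 1.7]
opening: 1.0
clock: 3.1
tool_pos: [0.6209, 0.2147, 0.0957]
eef_rot: [1.0, 0.0, -0.0, -0.0]
contact_force: [-0.5, 0.6, 0.6]
opening: 0.389
t 3.1 pos [0.6209 0.2147 0.0957] open 0.389 F [-0.46  0.6   0.61]
[[ 1.     0.001 -0.   ]
 [ 0.001 -1.     0.   ]
 [-0.    -0.    -1.   ]]
```

```bash
python3 -m pendant '[[[0,0,0],[0,0,0],0],[[0,0,0],[0,0,0],0],[[0,0,0],[0,0,0],0],[[0,0,0],[0,0,0],0],[[0,0,0],[0,0,0],0]]' 35
python3 -m pendant '[[[0,0,0],[0,0,-0.01],0],[[0,0,0],[0,0,-0.03],0],[[0,0,0],[0,0,-0.06],0],[[0,0,0],[0,0,-0.1],0],[[0,0,0],[0,0,-0.12],0],[[0,0,0],[0,0,-0.12],0]]' 35
python3 - <<'E'
from h import *
st()
a=snap('side')['image'];b=snap('wrist')['image']
cv2.imwrite('pics/s3.png',np.hstack([cv2.resize(a[60:260,200:420],None,fx=2,fy=2),cv2.resize(b[100:400,180:460],(373,400))])[:,:,::-1])
E
```

```text
clock: 3.7
tool_pos: [0.62, 0.2148, 0.0957]
eef_rot: [1.0, 0.001, -0.001, 0.0]
contact_force: [-4.4, -0.1, 3.8]
opening: 0.251
clock: 4.3
tool_pos: [0.6243, 0.2153, 0.2198]
eef_rot: [1.0, 0.0, 0.005, -0.001]
contact_force: [0.2, 0.1, -1.7]
opening: 0.252
t 4.3 pos [0.6243 0.2153 0.2198] open 0.252 F [ 0.16  0.08 -1.68]
[[ 1.     0.     0.01 ]
 [ 0.    -1.     0.003]
 [ 0.01  -0.003 -1.   ]]
```

View pics/s3.png

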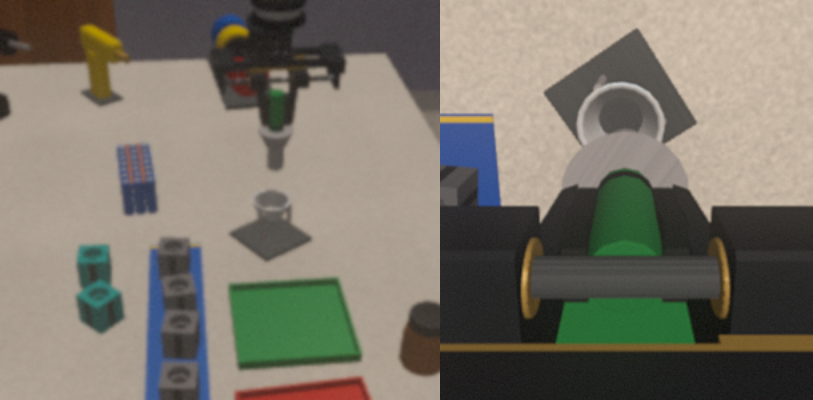

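```bash
python3 -m pendant '[[[0,0,0],[-0.155,0.255,-0.03],0],[[0,0,0],[-0.155,0.255,-0.03],0],[[0,0,0],[-0.155,0.255,-0.03],0],[[0,0,0],[-0.155,0.255,-0.03],0],[[0,0,0],[-0.155,0.255,-0.03],0],[[0,0,0],[-0.155,0.255,-0.03],0],[[0,0,0],[-0.155,0.255,-0.03],0],[[0,0,0],[-0.155,0.255,-0.03],0],[[0,0,0],[-0.155,0.255,-0.03],0],[[0,0,0],[-0.155,0.255,-0.03],0]]' 35
python3 - <<'E'
from h import *
import pickle
st(); d=snap('wrist','w3'); pickle.dump(d,open('w3.pkl','wb'))
print(proj(d,[[.46,.136,.052],[.467,.04,.052]]).round(1).tolist())
cv2.imwrite('pics/w3c.png',cv2.resize(d['image'][0:250,200:440,::-1],None,fx=2.4,fy=2.4,interpolation=2))
E
```

```text
clock: 5.4
tool_pos: [0.4667, -0.0389, 0.245]
eef_rot: [1.0, 0.002, -0.0, -0.0]
contact_force: [0.2, -0.8, -2.2]
opening: 0.254
t 5.4 pos [ 0.4667 -0.0389  0.245 ] open 0.254 F [ 0.25 -0.79 -2.22]
[[ 1.     0.004 -0.001]
 [ 0.004 -1.     0.001]
 [-0.001 -0.001 -1.   ]]
[[313.7, 8.3], [320.3, 111.9]]
```

View pics/w3c.png

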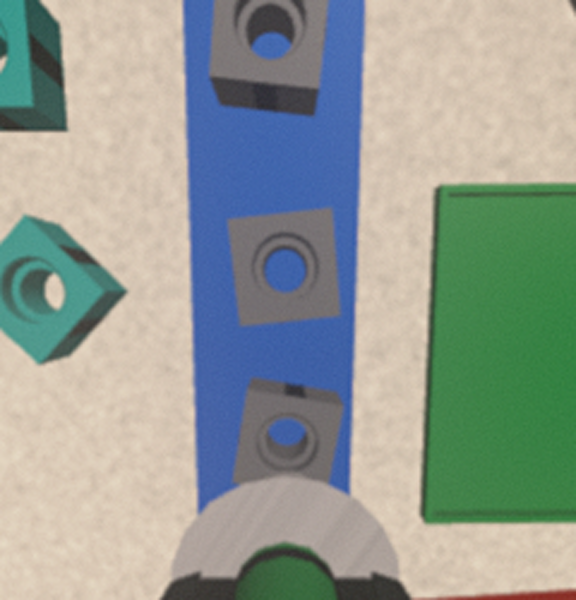

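```bash
cat >> h.py <<'E'
def face(d,X,rad=30):
    """top-face minAreaRect near predicted world point"""
    u=proj(d,[X])[0]; im=d['image']; h=cv2.cvtColor(im,cv2.COLOR_RGB2HSV)
    k=(cv2.inRange(h,(0,0,85),(180,70,150)))
    w=np.zeros_like(k);cv2.circle(w,tuple(int(round(a)) for a in u),rad,255,-1);k=cv2.bitwise_and(k,w)
    k=cv2.morphologyEx(k,cv2.MORPH_OPEN,np.ones((3,3)))
    cs=cv2.findContours(k,0,2)[0]
    if not cs: return None
    c=max(cs,key=cv2.contourArea); q=cv2.boxPoints(cv2.minAreaRect(c)); P=onz(d,q,X[2])
    e=P[1]-P[0];f=P[2]-P[1]
    return P.mean(0),np.linalg.norm(e),np.linalg.norm(f),np.degrees(np.arctan2(e[1],e[0]))%90,q.mean(0)
E
python3 - <<'E'
from h import *
import pickle
d=pickle.load(open('w3.pkl','rb'))
h=cv2.cvtColor(d['image'],cv2.COLOR_RGB2HSV)
print('hsv face',h[95,300:342:4].tolist())
for X in([.465,.04,.052],[.46,.133,.052],[.467,-.041,.052]):
    u=proj(d,[X])[0];print(u,face(d,X))
print('bore pix',onz(d,[(318.7,111.7),(312.5,11.7)],.052))
# mat vs bench; block heights: b2 bore centre from top view vs here
w1=cv2.imread('pics/w1.png')[:,:,::-1].copy(); e=dict(d); 
T=np.eye(4);T[:3,:3]=Ro.from_quat([1,.002,-.001,-.001]).as_matrix();T[:3,3]=[.6186,.2217,.2764]
W=T@np.array(d['T_tool_cam']);e['R']=W[:3,:3].T;e['t']=-W[:3,:3].T@W[:3,3]
hh=cv2.cvtColor(w1,cv2.COLOR_RGB2HSV)
print('socket pix',onz(e,[(320.3,187)],.076), 'gauge top',onz(e,[(320.5,203)],.136))
E
```

```text
hsv face [[170, 13, 119], [0, 9, 117], [162, 11, 118], [174, 11, 120], [165, 13, 120], [170, 13, 119], [168, 11, 120], [168, 11, 118], [170, 13, 122], [0, 13, 122], [110, 159, 173]]
[318.40413411 111.9069935 ] (array([0.46496711, 0.04066936, 0.052     ]), np.float64(0.045085984190104296), np.float64(0.04513416610110794), np.float64(5.872111205464093), array([318.374   , 110.802734], dtype=float32))
[313.67206939  11.8717607 ] (array([0.45835987, 0.12749985, 0.052     ]), np.float64(0.04633750127183934), np.float64(0.03105401965113011), np.float64(0.24889156098276224), array([312.,  18.], dtype=float32))
[319.86832765 186.65119441] (array([ 0.46671288, -0.03632053,  0.052     ]), np.float64(0.050794577020185944), np.float64(0.044892430071354926), np.float64(79.41787117103515), array([319.65103, 182.1443 ], dtype=float32))
bore pix [[0.46531294 0.04021092 0.052     ]
 [0.45885775 0.13314165 0.052     ]]
socket pix [[0.61917147 0.21786646 0.076     ]] gauge top [[0.61919486 0.21511512 0.136     ]]
```

```bash
python3 -m pendant '[[[0,0,0],[-0.007,-0.05,0],0],[[0,0,0],[-0.007,-0.089,0],0],[[0,0,0],[-0.007,-0.089,0],0],[[0,0,0],[-0.007,-0.089,0],0],[[0,0,0],[-0.007,-0.089,0],0]]' 35
python3 - <<'E'
from h import *
s,R=st(); d=snap('wrist'); f=face(d,[.459,.134,.052]); print(f)
print('shift xy to put gauge over', shift([f[0][0],f[0][1]-.002,.16]))
E
```

```text
clock: 5.95
tool_pos: [0.4591, 0.0481, 0.2455]
eef_rot: [1.0, 0.0, -0.0, 0.0]
contact_force: [0.7, 0.6, -2.4]
opening: 0.254
t 5.95 pos [0.4591 0.0481 0.2455] open 0.254 F [ 0.71  0.56 -2.38]
[[ 1.     0.001 -0.   ]
 [ 0.001 -1.    -0.001]
 [-0.     0.001 -1.   ]]
(array([0.45813582, 0.13715205, 0.052     ]), np.float64(0.04543788885813863), np.float64(0.044738760986645046), np.float64(82.25195106377393), array([318.82318, 101.09146], dtype=float32))
shift xy to put gauge over [-0.00097946 -0.08753701  0.08552263]
```

```bash
python3 -m pendant '[[[0,0,0],[-0.001,-0.045,0],0],[[0,0,0],[-0.001,-0.0865,0.03],0],[[0,0,0],[-0.001,-0.0865,0.07],0],[[0,0,0],[-0.001,-0.0865,0.095],0],[[0,0,0],[-0.001,-0.0865,0.095],0],[[0,0,0],[-0.001,-0.0865,0.095],0]]' 35
python3 -m pendant '[[[0,0,0],[0,0,0.004],0],[[0,0,0],[0,0,0.008],0],[[0,0,0],[0,0,0.012],0],[[0,0,0],[0,0,0.016],0],[[0,0,0],[0,0,0.019],0],[[0,0,0],[0,0,0.019],0]]' 35
python3 - <<'E'
from h import *
st(); a=snap('side')['image'];cv2.imwrite('pics/s4.png',cv2.resize(a[60:240,220:400],None,fx=3,fy=3,interpolation=2)[:,:,::-1])
E
```

```text
clock: 6.6
tool_pos: [0.4584, 0.134, 0.151]
eef_rot: [1.0, -0.0, -0.0, 0.0]
contact_force: [0.1, 0.6, -1.0]
opening: 0.252
clock: 7.2
tool_pos: [0.458, 0.1352, 0.1314]
eef_rot: [1.0, 0.001, -0.0, -0.0]
contact_force: [-0.2, 0.2, -2.8]
opening: 0.249
t 7.2 pos [0.458  0.1352 0.1314] open 0.249 F [-0.23  0.16 -2.79]
[[ 1.     0.001 -0.   ]
 [ 0.001 -1.     0.   ]
 [-0.    -0.    -1.   ]]
```

View pics/s4.png

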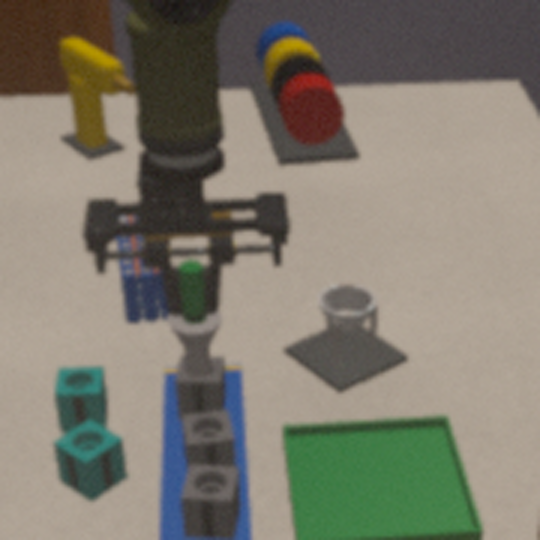

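```bash
python3 -m pendant '[[[0,0,0],[0,0,0.003],0],[[0,0,0],[0,0,0.006],0],[[0,0,0],[0,0,0.006],0]]' | grep -E 'pos|force'
python3 -m pendant '[[[0,0,0],[0,0,0.002],0],[[0,0,0],[0,0,0.004],0],[[0,0,0],[0,0,0.004],0]]'| grep -E 'pos|force|opening'
```

```text
tool_pos: [0.4579, 0.1352, 0.1254]
contact_force: [-0.0, 0.2, -3.3]
tool_pos: [0.458, 0.1351, 0.1215]
contact_force: [0.1, 1.0, -2.2]
opening: 0.254
```

```bash
python3 -m pendant '[[[0,0,0],[0,0,0.002],0],[[0,0,0],[0,0,0.004],0],[[0,0,0],[0,0,0.004],0]]' | grep -E 'pos|force'
python3 -m pendant '[[[0,0,0],[0,0,0.003],0],[[0,0,0],[0,0,0.006],0],[[0,0,0],[0,0,0.006],0]]'| grep -E 'pos|force|opening'
```

```text
tool_pos: [0.4587, 0.1353, 0.1206]
contact_force: [-3.6, -0.8, 31.0]
tool_pos: [0.4589, 0.136, 0.1158]
contact_force: [-6.1, 0.3, 45.8]
opening: 0.255
```

```bash
python3 -m pendant '[[[0,0,0],[0,0,-0.004],0],[[0,0,0],[0,0,-0.008],0]]' | grep -E 'pos|force'
python3 -m pendant '[[[0,0,0],[0,0,-0.02],0],[[0,0,0],[0,0,-0.04],0],[[0,0,0],[0,0,-0.08],0],[[0,0,0],[0,0.04,-0.12],0],[[0,0,0],[0.007,0.09,-0.13],0],[[0,0,0],[0.007,0.14,-0.13],0],[[0,0,0],[0.007,0.18,-0.13],0],[[0,0,0],[0.007,0.18,-0.13],0],[[0,0,0],[0.007,0.18,-0.13],0]]' | grep -E 'clock|pos|force|opening'
python3 - <<'E'
from h import *
s,R=st(); d=snap('wrist','w5'); print(face(d,[.465,.04,.052])); print(face(d,[.458,.137,.052]))
ds=snap('side');
cv2.imwrite('pics/s5.png',np.hstack([cv2.resize(ds['image'][100:260,220:400],None,fx=2.5,fy=2.5,interpolation=2),cv2.resize(d['image'][:300,200:440],(320,400))])[:,:,::-1])
E
```

```text
tool_pos: [0.4582, 0.1352, 0.1203]
contact_force: [1.0, 0.5, -2.4]
clock: 9.55
tool_pos: [0.4645, -0.0463, 0.2493]
contact_force: [1.2, 0.4, -2.3]
opening: 0.25
t 9.55 pos [ 0.4645 -0.0463  0.2493] open 0.25 F [ 1.17  0.39 -2.32]
[[ 1.    -0.003 -0.001]
 [-0.003 -1.    -0.   ]
 [-0.001  0.    -1.   ]]
(array([0.46490528, 0.0405092 , 0.052     ]), np.float64(0.044560366244516314), np.float64(0.04539718901315329), np.float64(5.76939867834253), array([319.9695 , 103.72561], dtype=float32))
(array([0.45659272, 0.12439991, 0.052     ]), np.float64(0.045938550700759195), np.float64(0.025173206461733474), np.float64(89.86462685361026), array([311.5,  14.5], dtype=float32))
```

View pics/s5.png

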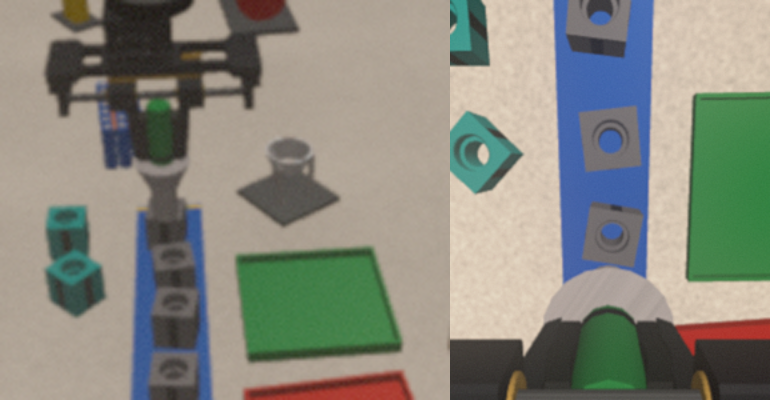

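```bash
python3 - <<'E'
from h import *
d=r.snapshot('wrist');T=np.linalg.inv(np.array(d['T_tool_cam']))
for z in(.0197,.0177,.0157,.0147,.0127):
    P=np.array([[0,-.0295,z,1],[.0275,-.002,z,1],[-.0275,-.002,z,1]])@T.T
    print(z,cv2.projectPoints(P[:,:3].copy(),np.zeros(3),np.zeros(3),np.array(d['mtx']),np.array(d['dist']))[0][:1].round(1).tolist())
for n in('w3','w5'):
    im=cv2.imread('pics/%s.png'%n);g=im[150:240,310:331].astype(int)
    b=np.abs(g-np.array([145,145,150])).sum(2).mean(1)
    print(n,[(150+i,g[i].mean(0).round().astype(int).tolist()) for i in range(40,60)])
E
```

```text
0.0197 [[[320.4, 197.9]]]
0.0177 [[[320.4, 198.8]]]
0.0157 [[[320.4, 199.8]]]
0.0147 [[[320.4, 200.3]]]
0.0127 [[[320.5, 201.2]]]
w3 [(190, [97, 97, 102]), (191, [100, 100, 105]), (192, [101, 101, 106]), (193, [99, 99, 104]), (194, [96, 96, 101]), (195, [98, 99, 104]), (196, [107, 108, 114]), (197, [114, 116, 124]), (198, [124, 128, 135]), (199, [141, 145, 156]), (200, [153, 158, 169]), (201, [156, 161, 173]), (202, [156, 161, 172]), (203, [156, 161, 172]), (204, [155, 160, 172]), (205, [155, 160, 172]), (206, [155, 160, 172]), (207, [155, 160, 171]), (208, [155, 161, 172]), (209, [155, 161, 172])]
w5 [(190, [108, 109, 115]), (191, [110, 110, 116]), (192, [109, 110, 116]), (193, [109, 109, 115]), (194, [108, 109, 116]), (195, [109, 109, 115]), (196, [117, 107, 109]), (197, [132, 104, 95]), (198, [145, 102, 86]), (199, [146, 107, 95]), (200, [141, 119, 115]), (201, [147, 141, 146]), (202, [156, 159, 169]), (203, [157, 163, 175]), (204, [157, 163, 175]), (205, [157, 163, 174]), (206, [157, 162, 174]), (207, [157, 162, 173]), (208, [157, 162, 174]), (209, [157, 163, 174])]
```

```bash
python3 -m pendant '[[[0,0,0],[0.0005,-0.045,0],0],[[0,0,0],[0.0005,-0.085,0.03],0],[[0,0,0],[0.0005,-0.085,0.07],0],[[0,0,0],[0.0005,-0.085,0.102],0],[[0,0,0],[0.0005,-0.085,0.102],0],[[0,0,0],[0.0005,-0.085,0.102],0]]' 35| grep -E 'clock|pos|force|opening'
python3 -m pendant '[[[0,0,0],[0,0,0.004],0],[[0,0,0],[0,0,0.008],0],[[0,0,0],[0,0,0.012],0],[[0,0,0],[0,0,0.016],0],[[0,0,0],[0,0,0.02],0],[[0,0,0],[0,0,0.02],0]]' 35| grep -E 'clock|pos|force|opening'
python3 -m pendant '[[[0,0,0],[0,0,0.003],0],[[0,0,0],[0,0,0.006],0],[[0,0,0],[0,0,0.008],0],[[0,0,0],[0,0,0.009],0],[[0,0,0],[0,0,0.009],0]]' | grep -E 'pos|force'
```

```text
clock: 10.3
tool_pos: [0.4654, 0.0411, 0.1478]
contact_force: [0.2, -0.9, -3.0]
opening: 0.248
clock: 10.9
tool_pos: [0.4653, 0.04, 0.1273]
contact_force: [0.1, -0.2, -2.4]
opening: 0.252
tool_pos: [0.4655, 0.0401, 0.1186]
contact_force: [0.7, -1.6, -2.2]
```

```bash
for i in 1 2; do :; done
python3 -m pendant '[[[0,0,0],[0,0,0.001],0],[[0,0,0],[0,0,0.002],0],[[0,0,0],[0,0,0.002],0]]' | grep -E 'pos|force'
python3 -m pendant '[[[0,0,0],[0,0,0.001],0],[[0,0,0],[0,0,0.001],0]]' | grep -E 'pos|force'
```

```text
tool_pos: [0.4657, 0.0401, 0.1168]
contact_force: [0.5, 0.2, -0.8]
tool_pos: [0.4658, 0.0401, 0.1165]
contact_force: [-1.1, 0.5, 8.1]
```

```bash
python3 -m pendant '[[[0,0,0],[0,0,0.001],0],[[0,0,0],[0,0,0.001],0]]' | grep -E 'pos|force'
```

```text
tool_pos: [0.4659, 0.04, 0.1163]
contact_force: [-2.0, -0.7, 18.0]
```

```bash

python3 -m pendant '[[[0,0,0],[0,0,-0.02],0],[[0,0,0],[0,0,-0.04],0],[[0,0,0],[0,0,-0.08],0],[[0,0,0],[0,0.04,-0.12],0],[[0,0,0],[0.002,0.09,-0.132],0],[[0,0,0],[0.002,0.14,-0.132],0],[[0,0,0],[0.002,0.166,-0.132],0],[[0,0,0],[0.002,0.166,-0.132],0],[[0,0,0],[0.002,0.166,-0.132],0]]' | grep -E 'clock|pos|force|opening'
python3 - <<'E'
from h import *
s,R=st(); d=snap('wrist','w6'); f=face(d,[.467,-.041,.052]);print(f,face(d,[.465,.04,.052]))
print('shift',shift([f[0][0],f[0][1]-.002,.147]))
g=d['image'][190:210,310:331].mean((1,2)).round();print(g)
E
```

```text
clock: 13.0
tool_pos: [0.4672, -0.1262, 0.2465]
contact_force: [0.3, 0.4, -1.4]
opening: 0.252
t 13.0 pos [ 0.4672 -0.1262  0.2465] open 0.252 F [ 0.3   0.45 -1.35]
[[ 1.    -0.001 -0.001]
 [-0.001 -1.     0.001]
 [-0.001 -0.001 -1.   ]]
(array([ 0.46603589, -0.03962951,  0.052     ]), np.float64(0.04529316005205909), np.float64(0.04480540719530042), np.float64(78.88828556569523), array([318.6081 , 103.85135], dtype=float32)) (array([0.46458043, 0.03705406, 0.052     ]), np.float64(0.04505195807012758), np.float64(0.04098268093864712), np.float64(3.7881456400516593), array([317.10587 ,  21.876472], dtype=float32))
shift [-0.00113598 -0.08317318  0.09950259]
[107. 105. 104. 101.  97.  94.  92.  92.  95. 106. 121. 143. 160. 164.
 164. 164. 164. 163. 163. 163.]
```

```bash
python3 -m pendant '[[[0,0,0],[-0.001,-0.045,0],0],[[0,0,0],[-0.001,-0.084,0.03],0],[[0,0,0],[-0.001,-0.084,0.07],0],[[0,0,0],[-0.001,-0.084,0.0995],0],[[0,0,0],[-0.001,-0.084,0.0995],0],[[0,0,0],[-0.001,-0.084,0.0995],0]]' 35| grep -E 'clock|pos|force|opening'
python3 -m pendant '[[[0,0,0],[0,0,0.004],0],[[0,0,0],[0,0,0.008],0],[[0,0,0],[0,0,0.012],0],[[0,0,0],[0,0,0.016],0],[[0,0,0],[0,0,0.02],0],[[0,0,0],[0,0,0.02],0]]' 35| grep -E 'clock|pos|force|opening'
python3 -m pendant '[[[0,0,0],[0,0,0.003],0],[[0,0,0],[0,0,0.006],0],[[0,0,0],[0,0,0.008],0],[[0,0,0],[0,0,0.009],0],[[0,0,0],[0,0,0.009],0]]' | grep -E 'pos|force'
python3 -m pendant '[[[0,0,0],[0,0,0.001],0],[[0,0,0],[0,0,0.002],0],[[0,0,0],[0,0,0.002],0]]' | grep -E 'pos|force'
```

```text
clock: 13.65
tool_pos: [0.4666, -0.0407, 0.1474]
contact_force: [-0.1, -0.8, -3.2]
opening: 0.252
clock: 14.25
tool_pos: [0.4666, -0.0418, 0.1268]
contact_force: [0.6, 0.3, -3.4]
opening: 0.25
tool_pos: [0.4667, -0.0418, 0.1181]
contact_force: [0.8, -0.0, -3.6]
tool_pos: [0.4668, -0.0419, 0.1165]
contact_force: [-0.2, 0.1, 2.5]
```

```bash
python3 -m pendant '[[[0,0,0],[0,0,0.001],0],[[0,0,0],[0,0,0.0015],0],[[0,0,0],[0,0,0.0015],0]]' | grep -E 'pos|force'
```

```text
tool_pos: [0.4669, -0.0418, 0.1162]
contact_force: [-0.7, 1.3, 17.9]
```

```bash

python3 -m pendant '[[[0,0,0],[0,0,-0.02],0],[[0,0,0],[0,0,-0.04],0],[[0,0,0],[0,0,-0.08],0],[[0,0,0],[0,0.04,-0.12],0],[[0,0,0],[-0.001,0.09,-0.132],0],[[0,0,0],[-0.001,0.14,-0.132],0],[[0,0,0],[-0.001,0.182,-0.132],0],[[0,0,0],[-0.001,0.182,-0.132],0],[[0,0,0],[-0.001,0.182,-0.132],0]]' | grep -E 'clock|pos|force|opening'
python3 - <<'E'
from h import *
s,R=st(); d=snap('wrist','w7'); f=face(d,[.465,-.139,.052]);print(f)
print('shift',shift([f[0][0],f[0][1]-.002,.147]))
g=d['image'][190:210,310:331].mean((1,2)).round();print(g)
E
```

```text
clock: 16.25
tool_pos: [0.4647, -0.2253, 0.2462]
contact_force: [0.4, 1.0, -2.5]
opening: 0.249
t 16.25 pos [ 0.4647 -0.2253  0.2462] open 0.249 F [ 0.39  1.   -2.54]
[[ 1.    -0.003 -0.001]
 [-0.003 -1.     0.   ]
 [-0.001 -0.    -1.   ]]
(array([ 0.46262345, -0.14049142,  0.052     ]), np.float64(0.04535659314787981), np.float64(0.04502504325179977), np.float64(82.00372439091147), array([317.65854, 105.57318], dtype=float32))
shift [-0.00230514 -0.08076048  0.09926588]
[200. 198. 197. 196. 196. 195. 196. 197. 192. 172. 156. 159. 163. 163.
 163. 162. 163. 162. 162. 162.]
```

```bash
python3 -m pendant '[[[0,0,0],[-0.0015,-0.045,0],0],[[0,0,0],[-0.0015,-0.082,0.03],0],[[0,0,0],[-0.0015,-0.082,0.07],0],[[0,0,0],[-0.0015,-0.082,0.099],0],[[0,0,0],[-0.0015,-0.082,0.099],0],[[0,0,0],[-0.0015,-0.082,0.099],0]]' 35| grep -E 'clock|pos|force|opening'
python3 -m pendant '[[[0,0,0],[0,0,0.004],0],[[0,0,0],[0,0,0.008],0],[[0,0,0],[0,0,0.012],0],[[0,0,0],[0,0,0.016],0],[[0,0,0],[0,0,0.02],0],[[0,0,0],[0,0,0.02],0]]' 35| grep -E 'clock|pos|force|opening'
python3 -m pendant '[[[0,0,0],[0,0,0.003],0],[[0,0,0],[0,0,0.006],0],[[0,0,0],[0,0,0.008],0],[[0,0,0],[0,0,0.009],0],[[0,0,0],[0,0,0.009],0]]' | grep -E 'pos|force'
python3 -m pendant '[[[0,0,0],[0,0,0.001],0],[[0,0,0],[0,0,0.002],0],[[0,0,0],[0,0,0.002],0]]' | grep -E 'pos|force'
```

```text
clock: 16.9
tool_pos: [0.4642, -0.1407, 0.1479]
contact_force: [-0.4, 0.2, -2.1]
opening: 0.249
clock: 17.5
tool_pos: [0.4639, -0.1419, 0.1272]
contact_force: [-0.1, 0.2, -2.5]
opening: 0.252
tool_pos: [0.4642, -0.1419, 0.1185]
contact_force: [0.1, 0.5, -2.8]
tool_pos: [0.4644, -0.1419, 0.1167]
contact_force: [0.4, -0.6, -2.2]
```

```bash
python3 -m pendant '[[[0,0,0],[0,0,0.001],0],[[0,0,0],[0,0,0.0015],0],[[0,0,0],[0,0,0.0015],0]]' | grep -E 'pos|force'
```

```text
tool_pos: [0.4645, -0.1419, 0.1164]
contact_force: [-2.3, 0.5, 11.2]
```

```bash
python3 -m pendant '[[[0,0,0],[0,0,-0.02],0],[[0,0,0],[0,0,-0.05],0],[[0,0,0],[0,0,-0.09],0],[[0,0,0],[0,0,-0.13],0],[[0,0,0],[0,0,-0.13],0]]' | grep -E 'clock|pos|force|opening'
python3 - <<'E'
from h import *
ts=[]
for n,u in(('w5',(320,104)),('w6',(318.6,103.9)),('w7',(317.7,105.6)),('w3',(318.4,110.8))):
    im=cv2.imread(f'pics/{n}.png');c=im[int(u[1])-28:int(u[1])+28,int(u[0])-28:int(u[0])+28]
    h=cv2.cvtColor(c,cv2.COLOR_BGR2HSV);m=cv2.inRange(h,(100,110,60),(125,255,255))
    _,l,s,ce=cv2.connectedComponentsWithStats(m); i=l[28,28]; a=s[i,4]; print(n,i,a,'diam px',np.sqrt(4*a/np.pi), 'mm at mat',np.sqrt(4*a/np.pi)*.383/297.8*1000)
    ts.append(cv2.resize(c,(200,200),interpolation=2))
cv2.imwrite('pics/bores.png',np.hstack(ts))
E
```

```text
clock: 19.1
tool_pos: [0.4671, -0.1427, 0.2495]
contact_force: [0.2, -0.4, -1.8]
opening: 0.246
w5 2 230 diam px 17.112717355495807 mm at mat 22.008632461903606
w6 2 235 diam px 17.297725082009 mm at mat 22.24657053864824
w7 2 232 diam px 17.186959427966244 mm at mat 22.1041150467128
w3 2 236 diam px 17.334489682638438 mm at mat 22.293853419914445
```

View pics/bores.png

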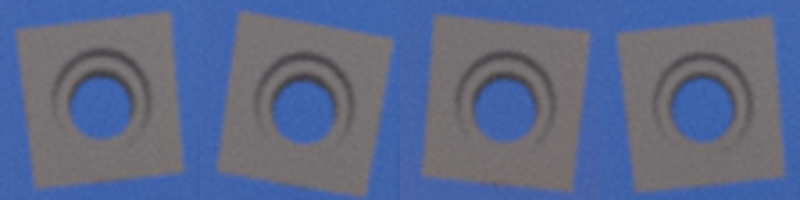

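```bash
python3 -m pendant '[[[0,0,0],[0.155,-0.357,0],0],[[0,0,0],[0.155,-0.357,0],0],[[0,0,0],[0.155,-0.357,0],0],[[0,0,0],[0.155,-0.357,0],0],[[0,0,0],[0.155,-0.357,0],0],[[0,0,0],[0.155,-0.357,0],0],[[0,0,0],[0.155,-0.357,0],0],[[0,0,0],[0.155,-0.357,0],0],[[0,0,0],[0.155,-0.357,0],0],[[0,0,0],[0.155,-0.357,0],0]]' 35| grep -E 'clock|pos|force|opening'
python3 -m pendant '[[[0,0,0],[0,0,0],0],[[0,0,0],[0,0,0],0],[[0,0,0],[0,0,0],0],[[0,0,0],[0,0,0],0]]' 
python3 -c "
from h import *
st();print(shift([.620,.2148,.118]))"
```

```text
clock: 20.1
tool_pos: [0.6177, 0.216, 0.243]
contact_force: [0.7, -1.2, -2.8]
opening: 0.254
clock: 20.5
tool_pos: [0.6189, 0.2144, 0.2454]
eef_rot: [1.0, -0.0, 0.0, 0.0]
contact_force: [-0.1, -0.6, -2.7]
opening: 0.248
t 20.5 pos [0.6189 0.2144 0.2454] open 0.248 F [-0.14 -0.59 -2.67]
[[ 1. -0.  0.]
 [-0. -1. -0.]
 [ 0.  0. -1.]]
[ 0.00109481 -0.00041232  0.12739894]
```

```bash
python3 -m pendant '[[[0,0,0],[0.001,0,0.04],0],[[0,0,0],[0.001,0,0.08],0],[[0,0,0],[0.001,0,0.11],0],[[0,0,0],[0.001,0,0.13],0],[[0,0,0],[0.001,0,0.14],0],[[0,0,0],[0.001,0,0.145],0],[[0,0,0],[0.001,0,0.15],0],[[0,0,0],[0.001,0,0.15],0]]' | grep -E 'clock|pos|force|opening'
python3 -m pendant '[[[0,0,0],[0,0,0.001],0],[[0,0,0],[0,0,0.002],0],[[0,0,0],[0,0,0.002],0]]' | grep -E 'pos|force'
```

```text
clock: 21.3
tool_pos: [0.6203, 0.2154, 0.0957]
contact_force: [-0.8, 0.1, -3.0]
opening: 0.25
tool_pos: [0.6201, 0.2154, 0.0936]
contact_force: [-0.1, 0.2, -2.5]
```

```bash
python3 -m pendant '[[[0,0,0],[0,0,0.001],0],[[0,0,0],[0,0,0.002],0],[[0,0,0],[0,0,0.002],0]]' | grep -E 'pos|force'
```

```text
tool_pos: [0.62, 0.2151, 0.0916]
contact_force: [-0.0, -0.4, 1.6]
```

```bash
python3 -m pendant '[[[0,0,0],[0,0,0.001],0],[[0,0,0],[0,0,0.001],0]]' | grep -E 'pos|force'
python3 -m pendant '[[[0,0,0],[0,0,0],1],[[0,0,0],[0,0,0],1],[[0,0,0],[0,0,0],1],[[0,0,0],[0,0,0],1],[[0,0,0],[0,0,0],1],[[0,0,0],[0,0,0],1],[[0,0,0],[0,0,-0.04],1],[[0,0,0],[0,0,-0.09],1],[[0,0,0],[0,0,-0.14],1],[[0,0,0],[0,0,-0.18],1]]' | grep -E 'pos|force|opening'
python3 -m pendant '[[[0,0,0],[0,0,0],1],[[0,0,0],[0,0,0],1]]' | grep -E 'pos|force|opening'
python3 - <<'E'
from h import *
st(); d=snap('wrist','w8');t=snap('top','t8');s=snap('side','s8')
for X in([.458,.137,.050],[.465,.04,.050],[.467,-.041,.050],[.464,-.14,.050]): print(proj(t,[X]).round(1),proj(s,[X]).round(1))
cv2.imwrite('pics/c8.png',np.hstack([cv2.resize(d['image'][100:300,220:420],(400,400)),cv2.resize(t['image'][150:290,230:430],(400,280))[:,:].copy() if 0 else cv2.resize(s['image'][120:320,220:420],(400,400))])[:,:,::-1])
E
```

```text
tool_pos: [0.62, 0.2151, 0.0914]
contact_force: [-3.0, -1.4, 7.3]
tool_pos: [0.6204, 0.2154, 0.2734]
contact_force: [0.1, 0.2, -0.2]
opening: 0.999
tool_pos: [0.6201, 0.2153, 0.271]
contact_force: [-0.3, -0.5, -0.8]
opening: 0.999
t 23.3 pos [0.6201 0.2153 0.271 ] open 0.999 F [-0.26 -0.51 -0.83]
[[ 1.     0.001  0.002]
 [ 0.001 -1.     0.001]
 [ 0.002 -0.001 -1.   ]]
[[277.1 238.2]] [[285.9 182.2]]
[[308.7 235.6]] [[288.5 201.7]]
[[335.1 234.7]] [[289.7 220.2]]
[[367.5 235.4]] [[289.  246.4]]
```

View pics/c8.png

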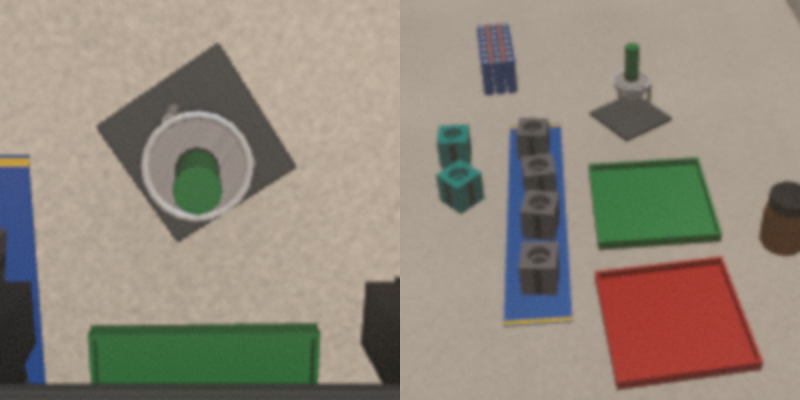

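```bash
python3 -m pendant '[[[0,0,0],[-0.16,0.163,0.02],0.8],[[0,0,0],[-0.16,0.163,0.02],0.8],[[0,0,0],[-0.16,0.163,0.02],0.8],[[0,0,0],[-0.16,0.163,0.02],0.8],[[0,0,0],[-0.16,0.163,0.02],0.8],[[0,0,0],[-0.16,0.163,0.02],0.8],[[0,0,0],[-0.16,0.163,0.02],0.8],[[0,0,0],[-0.16,0.163,0.02],0.8]]' 25| grep -E 'clock|pos|force|opening'
python3 - <<'E'
from h import *
s,R=st(); d=snap('wrist','w9'); f=face(d,[.458,.137,.05]);print(f)
print('shift',shift([f[0][0],f[0][1],.027]))
E
```

```text
clock: 24.25
tool_pos: [0.461, 0.0532, 0.2498]
contact_force: [-0.2, -0.0, -0.3]
opening: 0.802
t 24.25 pos [0.461  0.0532 0.2498] open 0.802 F [-0.22 -0.01 -0.31]
[[ 1.     0.002  0.   ]
 [ 0.002 -1.     0.001]
 [ 0.    -0.001 -1.   ]]
(array([0.45647996, 0.13639647, 0.05      ]), np.float64(0.04564099514867944), np.float64(0.04531350457080065), np.float64(80.91718486499272), array([315.56985 , 107.475975], dtype=float32))
shift [-0.00439614 -0.08294759  0.22289997]
```

```bash
python3 -m pendant '[[[0,0,0.14],[-0.004,-0.045,0.02],0.8],[[0,0,0.157],[-0.004,-0.083,0.05],0.8],[[0,0,0.157],[-0.004,-0.083,0.1],0.8],[[0,0,0.157],[-0.004,-0.083,0.14],0.8],[[0,0,0.157],[-0.004,-0.083,0.18],0.8],[[0,0,0.157],[-0.004,-0.083,0.21],0.8],[[0,0,0.157],[-0.004,-0.083,0.222],0.8],[[0,0,0.157],[-0.004,-0.083,0.222],0.8],[[0,0,0.157],[-0.004,-0.083,0.222],0.8]]' 25| grep -E 'clock|pos|force|opening'
python3 -m pendant '[[[0,0,0],[0,0,0],0],[[0,0,0],[0,0,0],0],[[0,0,0],[0,0,0],0],[[0,0,0],[0,0,0],0],[[0,0,0],[0,0,0],0],[[0,0,0],[0,0,0],0]]' 25| grep -E 'clock|pos|force|opening'
python3 -m pendant '[[[0,0,0],[0,0,-0.02],0],[[0,0,0],[0,0,-0.06],0],[[0,0,0],[0,0,-0.1],0],[[0,0,0],[0,0,-0.12],0],[[0,0,0],[0,0,-0.12],0]]'| grep -E 'clock|pos|force|opening'
python3 -c "
from h import *
s,R=st();print(shift([.667,-.185,.147]))"
```

```text
clock: 25.2
tool_pos: [0.4567, 0.1356, 0.0289]
contact_force: [-1.6, 0.8, 0.4]
opening: 0.805
clock: 25.8
tool_pos: [0.4566, 0.1353, 0.0291]
contact_force: [-0.6, -0.2, 6.6]
opening: 0.521
clock: 26.3
tool_pos: [0.4574, 0.1355, 0.1508]
contact_force: [0.1, 0.0, -0.8]
opening: 0.522
t 26.3 pos [0.4574 0.1355 0.1508] open 0.522 F [ 0.08  0.03 -0.8 ]
[[ 0.988 -0.156  0.005]
 [-0.156 -0.988  0.002]
 [ 0.005 -0.003 -1.   ]]
[0.25689519 0.28397531 0.00430062]
```

```bash
python3 -m pendant '[[[0,0,-0.157],[0.257,0.284,0],0],[[0,0,-0.157],[0.257,0.284,0],0],[[0,0,-0.157],[0.257,0.284,0],0],[[0,0,-0.157],[0.257,0.284,0],0],[[0,0,-0.157],[0.257,0.284,0],0],[[0,0,-0.157],[0.257,0.284,0],0],[[0,0,-0.157],[0.257,0.284,0],0],[[0,0,-0.157],[0.257,0.284,0],0],[[0,0,-0.157],[0.257,0.284,0],0],[[0,0,-0.157],[0.257,0.284,0],0]]'| grep -E 'clock|pos|force|opening'
python3 - <<'E'
from h import *
s,R=st();d=snap('wrist');t=snap('top');S=snap('side')
cv2.imwrite('pics/w10.png',np.hstack([d['image'][:,120:520],cv2.resize(S['image'][200:330,280:420],(400,400))])[:,:,::-1])
E
```

```text
clock: 27.3
tool_pos: [0.6646, -0.1855, 0.1461]
contact_force: [0.1, 0.5, -0.8]
opening: 0.524
t 27.3 pos [ 0.6646 -0.1855  0.1461] open 0.524 F [ 0.06  0.49 -0.75]
[[ 1.    -0.    -0.003]
 [-0.    -1.     0.001]
 [-0.003 -0.001 -1.   ]]
```

View pics/w10.png

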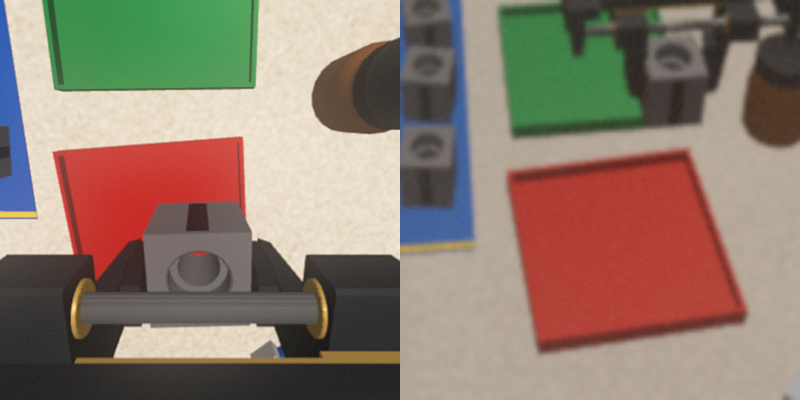

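```bash
python3 - <<'E'
from h import *
s,R=st();d=snap('wrist');S=snap('side');t=snap('top')
print('wrist corners',onz(d,[(174,153),(362,138)],.016).round(4)[:,:2].tolist())
k=400/130; kx=400/140
c=[(508,172),(690,152),(744,315),(540,348)]
print('side corners',onz(S,[((x-400)/kx+280,y/k+200) for x,y in c],.016).round(4)[:,:2].tolist())
print('jar lid', onz(t,[(350,129)],.085).round(3))
E
```

```text
t 27.45 pos [ 0.6649 -0.1829  0.1473] open 0.518 F [ 0.08 -0.5  -0.3 ]
[[ 1.     0.003 -0.002]
 [ 0.003 -1.     0.002]
 [-0.002 -0.002 -1.   ]]
wrist corners [[0.5339, -0.1412], [0.7018, -0.1273]]
side corners [[0.5355, -0.1465], [0.7029, -0.1378], [0.7115, -0.3048], [0.5475, -0.319]]
jar lid [[ 0.795 -0.091  0.085]]
```

```bash
python3 -m pendant '[[[0,0,-0.08],[-0.002,0,0.03],0],[[0,0,-0.08],[-0.002,0,0.07],0],[[0,0,-0.08],[-0.002,0,0.1],0],[[0,0,-0.08],[-0.002,0,0.112],0],[[0,0,-0.08],[-0.002,0,0.113],0],[[0,0,-0.08],[-0.002,0,0.113],0]]'| grep -E 'clock|pos|force|opening'
python3 -m pendant '[[[0,0,0],[0,0,0.001],0],[[0,0,0],[0,0,0.002],0],[[0,0,0],[0,0,0.002],0]]'| grep -E 'clock|pos|force|opening'
```

```text
clock: 28.2
tool_pos: [0.6646, -0.1852, 0.0361]
contact_force: [-0.3, 0.6, -0.7]
opening: 0.519
clock: 28.5
tool_pos: [0.6641, -0.1855, 0.0338]
contact_force: [-0.2, -1.1, -0.6]
opening: 0.521
```

```bash
python3 -m pendant '[[[0,0,0],[0,0,0.001],0],[[0,0,0],[0,0,0.002],0],[[0,0,0],[0,0,0.002],0]]'| grep -E 'clock|pos|force|opening'
python3 -m pendant '[[[0,0,0],[0,0,0],0.66],[[0,0,0],[0,0,0],0.66],[[0,0,0],[0,0,0],0.66],[[0,0,0],[0,0,-0.03],0.66],[[0,0,0],[0,0,-0.07],0.66],[[0,0,0],[0,0,-0.12],0.8],[[0,0,0],[0,0,-0.17],0.8],[[0,0,0],[0,0,-0.21],0.8],[[0,0,0],[0,0,-0.217],0.8]]'| grep -E 'clock|pos|force|opening'
python3 -c "
from h import *
s,R=st();print(shift([.465,-.045,.25]))"
```

```text
clock: 28.8
tool_pos: [0.6641, -0.1855, 0.0326]
contact_force: [-1.7, 0.4, 6.9]
opening: 0.516
clock: 29.7
tool_pos: [0.6668, -0.1861, 0.2544]
contact_force: [0.2, -0.4, -0.1]
opening: 0.801
t 29.7 pos [ 0.6668 -0.1861  0.2544] open 0.801 F [ 0.23 -0.37 -0.12]
[[ 0.997  0.081  0.011]
 [ 0.081 -0.997 -0.002]
 [ 0.01   0.003 -1.   ]]
[-0.18978032 -0.15692175  0.00194009]
```

```bash
python3 -m pendant '[[[0,0,0],[-0.19,-0.157,0],0.8],[[0,0,0],[-0.19,-0.157,0],0.8],[[0,0,0],[-0.19,-0.157,0],0.8],[[0,0,0],[-0.19,-0.157,0],0.8],[[0,0,0],[-0.19,-0.157,0],0.8],[[0,0,0],[-0.19,-0.157,0],0.8],[[0,0,0],[-0.19,-0.157,0],0.8],[[0,0,0],[-0.19,-0.157,0],0.8]]' 25| grep -E 'clock|pos|force|opening'
python3 - <<'E'
from h import *
s,R=st(); d=snap('wrist','w11'); f=face(d,[.465,.040,.05]);print(f)
print('shift',shift([f[0][0],f[0][1],.0285]))
E
```

```text
clock: 30.5
tool_pos: [0.4631, -0.0449, 0.2481]
contact_force: [0.2, 0.4, -0.5]
opening: 0.802
t 30.5 pos [ 0.4631 -0.0449  0.2481] open 0.802 F [ 0.22  0.42 -0.46]
[[ 0.997  0.08   0.002]
 [ 0.08  -0.997 -0.   ]
 [ 0.002  0.    -1.   ]]
(array([0.46452241, 0.04048996, 0.05      ]), np.float64(0.044108644531587714), np.float64(0.04576903010083936), np.float64(4.6339030442013245), array([326.99997 , 105.499985], dtype=float32))
shift [ 0.00781024 -0.0852702   0.2195637 ]
```

```bash
python3 -m pendant '[[[0,0,0],[0.008,-0.045,0.02],0.8],[[0,0,0],[0.008,-0.085,0.05],0.8],[[0,0,0],[0.008,-0.085,0.1],0.8],[[0,0,0],[0.008,-0.085,0.14],0.8],[[0,0,0],[0.008,-0.085,0.18],0.8],[[0,0,0],[0.008,-0.085,0.21],0.8],[[0,0,0],[0.008,-0.085,0.219],0.8],[[0,0,0],[0.008,-0.085,0.219],0.8],[[0,0,0],[0.008,-0.085,0.219],0.8]]' 25| grep -E 'clock|pos|force|opening'
python3 -m pendant '[[[0,0,0],[0,0,0],0],[[0,0,0],[0,0,0],0],[[0,0,0],[0,0,0],0],[[0,0,0],[0,0,0],0],[[0,0,0],[0,0,0],0],[[0,0,0],[0,0,0],0]]' 25| grep -E 'clock|pos|force|opening'
python3 -m pendant '[[[0,0,0],[0,0,-0.02],0],[[0,0,0],[0,0,-0.06],0],[[0,0,0],[0,0,-0.1],0],[[0,0,0],[0,0,-0.12],0],[[0,0,0],[0,0,-0.12],0]]'| grep -E 'clock|pos|force|opening'
python3 -c "
from h import *
s,R=st();print(shift([.580,-.1875,.147]))"
```

```text
clock: 31.45
tool_pos: [0.4638, 0.0408, 0.0299]
contact_force: [-0.5, -0.0, 0.1]
opening: 0.798
clock: 32.05
tool_pos: [0.4636, 0.0412, 0.03]
contact_force: [0.5, 0.1, 6.6]
opening: 0.521
clock: 32.55
tool_pos: [0.4641, 0.0413, 0.1518]
contact_force: [0.5, 0.7, -1.5]
opening: 0.525
t 32.55 pos [0.4641 0.0413 0.1518] open 0.525 F [ 0.46  0.73 -1.52]
[[ 0.997  0.081  0.005]
 [ 0.081 -0.997  0.001]
 [ 0.006 -0.001 -1.   ]]
[0.09700386 0.23735515 0.0051748 ]
```

```bash
python3 -m pendant '[[[0,0,0],[0.097,0.237,0],0],[[0,0,0],[0.097,0.237,0],0],[[0,0,0],[0.097,0.237,0],0],[[0,0,0],[0.097,0.237,0],0],[[0,0,0],[0.097,0.237,0],0],[[0,0,0],[0.097,0.237,0],0],[[0,0,0],[0.097,0.237,0],0],[[0,0,0],[0.097,0.237,0],0]]'| grep -E 'clock|pos|force|opening'
python3 -c "
from h import *
s,R=st();print(shift([.580,-.1875,.0345]))"
```

```text
clock: 33.35
tool_pos: [0.5774, -0.1852, 0.1479]
contact_force: [-0.4, 0.5, -1.7]
opening: 0.52
t 33.35 pos [ 0.5774 -0.1852  0.1479] open 0.52 F [-0.42  0.5  -1.75]
[[ 0.997  0.083 -0.003]
 [ 0.083 -0.997  0.002]
 [-0.003 -0.002 -1.   ]]
[0.00265203 0.00275053 0.11341423]
```

```bash
python3 -m pendant '[[[0,0,0],[0.001,0.001,0.03],0],[[0,0,0],[0.001,0.001,0.07],0],[[0,0,0],[0.001,0.001,0.1],0],[[0,0,0],[0.001,0.001,0.112],0],[[0,0,0],[0.001,0.001,0.114],0],[[0,0,0],[0.001,0.001,0.115],0],[[0,0,0],[0.001,0.001,0.115],0]]'| grep -E 'clock|pos|force|opening'
python3 -m pendant '[[[0,0,0],[0,0,0.0005],0],[[0,0,0],[0,0,0.001],0],[[0,0,0],[0,0,0.001],0]]'| grep -E 'clock|pos|force|opening'
```

```text
clock: 34.05
tool_pos: [0.5805, -0.1878, 0.0353]
contact_force: [0.5, -0.2, 0.1]
opening: 0.519
clock: 34.35
tool_pos: [0.58, -0.1884, 0.0337]
contact_force: [0.6, 0.5, 0.5]
opening: 0.523
```

```bash
python3 -m pendant '[[[0,0,0],[0,0,0.0005],0],[[0,0,0],[0,0,0.0005],0.66],[[0,0,0],[0,0,0],0.66],[[0,0,0],[0,0,0],0.66],[[0,0,0],[0,0,-0.03],0.66],[[0,0,0],[0,0,-0.07],0.66],[[0,0,0],[0,0,-0.12],0.8],[[0,0,0],[0,0,-0.17],0.8],[[0,0,0],[0,0,-0.21],0.8],[[0,0,0],[0,0,-0.216],0.8]]'| grep -E 'clock|pos|force|opening'
python3 -c "
from h import *
s,R=st();print(shift([.467,-.126,.25]))"
```

```text
clock: 35.35
tool_pos: [0.5826, -0.1889, 0.2547]
contact_force: [0.3, 0.4, -0.0]
opening: 0.804
t 35.35 pos [ 0.5826 -0.1889  0.2547] open 0.804 F [ 0.27  0.39 -0.01]
[[ 0.997  0.08   0.01 ]
 [ 0.08  -0.997 -0.002]
 [ 0.01   0.003 -1.   ]]
[-0.11016788 -0.07197283  0.00336185]
```

```bash
python3 -m pendant '[[[0,0,0.14],[-0.11,-0.072,0],0.8],[[0,0,0.275],[-0.11,-0.072,0],0.8],[[0,0,0.275],[-0.11,-0.072,0],0.8],[[0,0,0.275],[-0.11,-0.072,0],0.8],[[0,0,0.275],[-0.11,-0.072,0],0.8],[[0,0,0.275],[-0.11,-0.072,0],0.8]]' 25| grep -E 'clock|pos|force|opening'
python3 - <<'E'
from h import *
s,R=st(); d=snap('wrist','w12'); f=face(d,[.466,-.040,.05]);print(f)
print('shift',shift([f[0][0],f[0][1],.0285]))
E
```

```text
clock: 35.95
tool_pos: [0.4655, -0.1259, 0.2489]
contact_force: [0.5, -0.1, 0.4]
opening: 0.803
t 35.95 pos [ 0.4655 -0.1259  0.2489] open 0.803 F [ 0.5  -0.11  0.44]
[[ 0.981 -0.193  0.001]
 [-0.193 -0.981 -0.   ]
 [ 0.001 -0.    -1.   ]]
(array([ 0.46545154, -0.04041666,  0.05      ]), np.float64(0.04428628237389212), np.float64(0.04390116358875744), np.float64(78.91748871467254), array([304. , 106.5], dtype=float32))
shift [-0.01683758 -0.08391467  0.22040343]
```

```bash
python3 -m pendant '[[[0,0,0],[-0.017,-0.045,0.02],0.8],[[0,0,0],[-0.017,-0.084,0.05],0.8],[[0,0,0],[-0.017,-0.084,0.1],0.8],[[0,0,0],[-0.017,-0.084,0.14],0.8],[[0,0,0],[-0.017,-0.084,0.18],0.8],[[0,0,0],[-0.017,-0.084,0.21],0.8],[[0,0,0],[-0.017,-0.084,0.22],0.8],[[0,0,0],[-0.017,-0.084,0.22],0.8],[[0,0,0],[-0.017,-0.084,0.22],0.8]]' 25| grep -E 'clock|pos|force|opening'
python3 -m pendant '[[[0,0,0],[0,0,0],0],[[0,0,0],[0,0,0],0],[[0,0,0],[0,0,0],0],[[0,0,0],[0,0,0],0],[[0,0,0],[0,0,0],0],[[0,0,0],[0,0,0],0]]' 25| grep -E 'clock|pos|force|opening'
python3 -m pendant '[[[0,0,0],[0,0,-0.02],0],[[0,0,0],[0,0,-0.06],0],[[0,0,0],[0,0,-0.1],0],[[0,0,0],[0,0,-0.12],0],[[0,0,0],[0,0,-0.12],0]]'| grep -E 'clock|pos|force|opening'
python3 -c "
from h import *
s,R=st();print(shift([.668,-.2525,.150]))"
```

```text
clock: 36.9
tool_pos: [0.4646, -0.0399, 0.0299]
contact_force: [0.1, 0.5, 0.5]
opening: 0.803
clock: 37.5
tool_pos: [0.4647, -0.0397, 0.0301]
contact_force: [0.6, -0.8, 7.8]
opening: 0.52
clock: 38.0
tool_pos: [0.4651, -0.0398, 0.1517]
contact_force: [1.1, -0.1, -2.1]
opening: 0.524
t 38.0 pos [ 0.4651 -0.0398  0.1517] open 0.524 F [ 1.09 -0.14 -2.15]
[[ 0.981 -0.193  0.005]
 [-0.193 -0.981  0.   ]
 [ 0.005 -0.001 -1.   ]]
[0.24014815 0.16953242 0.00283376]
```

```bash
python3 -m pendant '[[[0,0,-0.14],[0.24,0.17,0],0],[[0,0,-0.275],[0.24,0.17,0],0],[[0,0,-0.275],[0.24,0.17,0],0],[[0,0,-0.275],[0.24,0.17,0],0],[[0,0,-0.275],[0.24,0.17,0],0],[[0,0,-0.275],[0.24,0.17,0],0],[[0,0,-0.275],[0.24,0.17,0],0],[[0,0,-0.275],[0.24,0.17,0],0],[[0,0,-0.275],[0.24,0.17,0],0]]'| grep -E 'clock|pos|force|opening'
python3 -c "
from h import *
s,R=st();print(shift([.668,-.2525,.0345]))"
```

```text
clock: 38.9
tool_pos: [0.665, -0.2507, 0.1476]
contact_force: [-0.3, 0.4, -0.9]
opening: 0.52
t 38.9 pos [ 0.665  -0.2507  0.1476] open 0.52 F [-0.3   0.43 -0.91]
[[ 0.997  0.083 -0.003]
 [ 0.083 -0.997  0.002]
 [-0.003 -0.003 -1.   ]]
[0.00319006 0.00234573 0.11308197]
```

```bash
python3 -m pendant '[[[0,0,0],[0.001,0.002,0.03],0],[[0,0,0],[0.001,0.002,0.07],0],[[0,0,0],[0.001,0.002,0.1],0],[[0,0,0],[0.001,0.002,0.112],0],[[0,0,0],[0.001,0.002,0.114],0],[[0,0,0],[0.001,0.002,0.115],0],[[0,0,0],[0.001,0.002,0.115],0]]'| grep -E 'clock|pos|force|opening'
python3 -m pendant '[[[0,0,0],[0,0,0.0005],0],[[0,0,0],[0,0,0.0015],0],[[0,0,0],[0,0,0.0015],0]]'| grep -E 'clock|pos|force|opening'
```

```text
clock: 39.6
tool_pos: [0.6683, -0.2542, 0.0353]
contact_force: [1.0, 0.4, -1.2]
opening: 0.522
clock: 39.9
tool_pos: [0.6681, -0.2548, 0.0335]
contact_force: [-1.3, -1.3, 2.4]
opening: 0.52
```

Contact made. I'll release it and look at block 4 (yaw about -8°).

```bash
python3 -m pendant '[[[0,0,0],[0,0,0],0.66],[[0,0,0],[0,0,0],0.66],[[0,0,0],[0,0,0],0.66],[[0,0,0],[0,0,-0.03],0.66],[[0,0,0],[0,0,-0.07],0.66],[[0,0,0],[0,0,-0.12],0.8],[[0,0,0],[0,0,-0.17],0.8],[[0,0,0],[0,0,-0.21],0.8],[[0,0,0],[0,0,-0.216],0.8]]'| grep -E 'clock|pos|force|opening'
python3 -c "
from h import *
s,R=st();print(shift([.464,-.225,.25]))"
```

```text
clock: 40.8
tool_pos: [0.6707, -0.2554, 0.2554]
contact_force: [0.7, -0.6, 0.7]
opening: 0.801
t 40.8 pos [ 0.6707 -0.2554  0.2554] open 0.801 F [ 0.73 -0.59  0.68]
[[ 0.997  0.08   0.011]
 [ 0.08  -0.997 -0.003]
 [ 0.011  0.004 -1.   ]]
[-0.20368145 -0.04691851  0.00305567]
```

```bash
python3 -m pendant '[[[0,0,0.14],[-0.204,-0.047,0],0.8],[[0,0,0.22],[-0.204,-0.047,0],0.8],[[0,0,0.22],[-0.204,-0.047,0],0.8],[[0,0,0.22],[-0.204,-0.047,0],0.8],[[0,0,0.22],[-0.204,-0.047,0],0.8],[[0,0,0.22],[-0.204,-0.047,0],0.8],[[0,0,0.22],[-0.204,-0.047,0],0.8]]' 25| grep -E 'clock|pos|force|opening'
python3 - <<'E'
from h import *
s,R=st(); d=snap('wrist','w13'); f=face(d,[.463,-.140,.05]);print(f)
print('shift',shift([f[0][0],f[0][1],.0285]))
E
```

```text
clock: 41.5
tool_pos: [0.4624, -0.2245, 0.2488]
contact_force: [-0.8, 0.6, -0.0]
opening: 0.802
t 41.5 pos [ 0.4624 -0.2245  0.2488] open 0.802 F [-0.78  0.58 -0.01]
[[ 0.99  -0.138  0.002]
 [-0.138 -0.99  -0.   ]
 [ 0.002 -0.    -1.   ]]
(array([ 0.46276405, -0.14038926,  0.05      ]), np.float64(0.044959122344630766), np.float64(0.04561863372543801), np.float64(84.02262959239985), array([308.6624 , 107.04777], dtype=float32))
shift [-0.01228729 -0.08321104  0.22027064]
```

```bash
python3 -m pendant '[[[0,0,0],[-0.012,-0.045,0.02],0.8],[[0,0,0],[-0.012,-0.083,0.05],0.8],[[0,0,0],[-0.012,-0.083,0.1],0.8],[[0,0,0],[-0.012,-0.083,0.14],0.8],[[0,0,0],[-0.012,-0.083,0.18],0.8],[[0,0,0],[-0.012,-0.083,0.21],0.8],[[0,0,0],[-0.012,-0.083,0.22],0.8],[[0,0,0],[-0.012,-0.083,0.22],0.8],[[0,0,0],[-0.012,-0.083,0.22],0.8]]' 25| grep -E 'clock|pos|force|opening'
python3 -m pendant '[[[0,0,0],[0,0,0],0],[[0,0,0],[0,0,0],0],[[0,0,0],[0,0,0],0],[[0,0,0],[0,0,0],0],[[0,0,0],[0,0,0],0],[[0,0,0],[0,0,0],0]]' 25| grep -E 'clock|pos|force|opening'
python3 -m pendant '[[[0,0,0],[0,0,-0.02],0],[[0,0,0],[0,0,-0.06],0],[[0,0,0],[0,0,-0.1],0],[[0,0,0],[0,0,-0.12],0],[[0,0,0],[0,0,-0.12],0]]'| grep -E 'clock|pos|force|opening'
python3 -c "
from h import *
s,R=st();print(shift([.586,-.259,.150]))"
```

```text
clock: 42.45
tool_pos: [0.4614, -0.1405, 0.0293]
contact_force: [-0.3, 0.1, 0.7]
opening: 0.801
clock: 43.05
tool_pos: [0.461, -0.1407, 0.0296]
contact_force: [0.2, -0.7, 7.9]
opening: 0.521
clock: 43.55
tool_pos: [0.4614, -0.1409, 0.1513]
contact_force: [-0.1, -0.2, -1.1]
opening: 0.519
t 43.55 pos [ 0.4614 -0.1409  0.1513] open 0.519 F [-0.09 -0.16 -1.06]
[[ 0.99  -0.139  0.005]
 [-0.139 -0.99  -0.001]
 [ 0.005  0.    -1.   ]]
[0.13980285 0.09963868 0.00205539]
```

```bash
python3 -m pendant '[[[0,0,-0.14],[0.14,0.1,0],0],[[0,0,-0.22],[0.14,0.1,0],0],[[0,0,-0.22],[0.14,0.1,0],0],[[0,0,-0.22],[0.14,0.1,0],0],[[0,0,-0.22],[0.14,0.1,0],0],[[0,0,-0.22],[0.14,0.1,0],0],[[0,0,-0.22],[0.14,0.1,0],0]]'| grep -E 'clock|pos|force|opening'
python3 -c "
from h import *
s,R=st();print(shift([.586,-.259,.0345]))
d=snap('wrist');cv2.imwrite('pics/w14.png',d['image'][:,:,::-1])"
```

```text
clock: 44.25
tool_pos: [0.5834, -0.2569, 0.1477]
contact_force: [-0.3, 1.0, -0.7]
opening: 0.521
t 44.25 pos [ 0.5834 -0.2569  0.1477] open 0.521 F [-0.34  1.   -0.72]
[[ 0.997  0.083 -0.003]
 [ 0.083 -0.997  0.002]
 [-0.003 -0.002 -1.   ]]
[0.00274591 0.00248437 0.11319139]
```

View pics/w14.png

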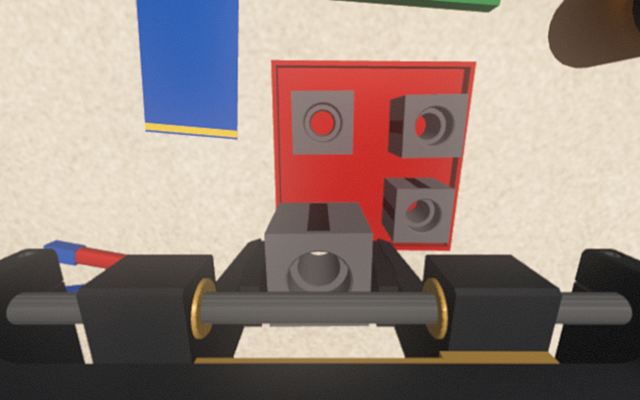

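Three blocks stand squarely on the red floor, at (322,122), (428,125) and (418,210). The free corner lies below the held block.

```bash
python3 -m pendant '[[[0,0,0],[0.001,0.001,0.03],0],[[0,0,0],[0.001,0.001,0.07],0],[[0,0,0],[0.001,0.001,0.1],0],[[0,0,0],[0.001,0.001,0.112],0],[[0,0,0],[0.001,0.001,0.114],0],[[0,0,0],[0.001,0.001,0.115],0],[[0,0,0],[0.001,0.001,0.115],0]]'| grep -E 'clock|pos|force|opening'
python3 -m pendant '[[[0,0,0],[0,0,0.0005],0],[[0,0,0],[0,0,0.0015],0],[[0,0,0],[0,0,0.0015],0]]'| grep -E 'clock|pos|force|opening'
```

```text
clock: 45.0
tool_pos: [0.5868, -0.2598, 0.0349]
contact_force: [-0.7, 0.6, -0.4]
opening: 0.522
clock: 45.3
tool_pos: [0.5866, -0.2601, 0.0332]
contact_force: [-0.2, 0.5, 5.6]
opening: 0.521
```

```bash
python3 -m pendant '[[[0,0,0],[0,0,0],0.66],[[0,0,0],[0,0,0],0.66],[[0,0,0],[0,0,0],0.66],[[0,0,0],[0,0,-0.03],0.66],[[0,0,0],[0,0,-0.07],0.66],[[0,0,0],[0,0,-0.12],0.8],[[0,0,0],[0,0,-0.17],0.8],[[0,0,0],[0,0,-0.22],0.8],[[0,0,0],[-0.05,-0.03,-0.25],0.8],[[0,0,0],[-0.1,-0.06,-0.25],0.8]]'| grep -E 'clock|pos|force|opening'
python3 -m pendant '[[[0,0,0],[-0.05,-0.1,0],0.8],[[0,0,0],[-0.1,-0.1,0],0.8],[[0,0,0],[-0.12,-0.1,0],0.8],[[0,0,0],[-0.12,-0.1,0],0.8],[[0,0,0],[-0.12,-0.1,0],0.8]]'| grep -E 'clock|pos|force|opening'
python3 - <<'E'
from h import *
s=snap('side');t=snap('top')
cv2.imwrite('pics/fin.png',np.vstack([cv2.resize(s['image'][100:360,180:480],(400,347)),cv2.resize(t['image'][110:290,160:480],(400,225))])[:,:,::-1])
E
```

```text
clock: 46.3
tool_pos: [0.5036, -0.2182, 0.2831]
contact_force: [0.4, 0.2, -0.4]
opening: 0.801
clock: 46.8
tool_pos: [0.3715, -0.1275, 0.2802]
contact_force: [0.8, -0.5, 0.2]
opening: 0.801
```

View pics/fin.png

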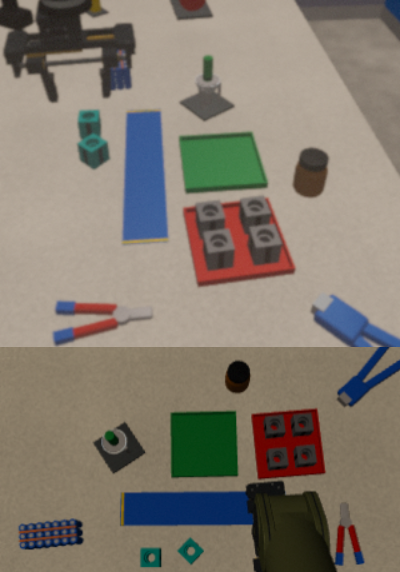

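```bash
python3 - <<'E'
from h import *
a=cv2.imread('pics/side0.png');b=snap('side')['image'][:,:,::-1]
for im in(a,b):
    h=cv2.cvtColor(np.ascontiguousarray(im),cv2.COLOR_BGR2HSV)[130:170,322:350];m=cv2.inRange(h,(45,90,30),(85,255,255));ys,xs=np.nonzero(m);print(len(xs),xs.mean()+322,ys.min()+130,ys.mean()+130)
print(r.finish_job())
E
```

```text
20 335.85 143 146.3
17 335.7647058823529 142 143.94117647058823
the job is handed in; nothing more can be done
None
```

I tried the gauge in all four grey blocks, left to right. It stopped about 14–15 mm down in every one, so all four went into the red tray and the green tray is empty.

- **Bores:** Close views of the bores of blocks 2, 3 and 4 also showed the ledge and the narrower hole below it. I did not take that view of block 1.
- **Force on block 1:** I pushed harder than "gently" there, up to about 46 N at the wrist. That pushed the gauge about 4.5 mm up in the grip. I allowed for this afterwards, and the other three blocks were stopped at 11–18 N.
- **Gauge:** It is upright in its stand. It met the socket at the height expected for full seating, allowing for the slip, and was pressed with about 7 N before release.
- **Final pictures:** All four blocks stand unstacked on the red tray floor, and the pliers, battery pack and jar are where they were.
- **Weak check:** My last numerical check of the gauge's height found only 17–20 green pixels. The handle's top row was 143 at the start and 142 at the end, but the average row differed by 2.4 pixels. It agrees roughly but proves little; the seating judgement rests on the contact height and the pictures.
- **Time:** The run took about 47 s of robot time, out of the 210 s allowed.

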